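Load two chip sockets in the carrier tray and cover it

TASK

Lay the two tan ceramic chip sockets flat in the grey plastic carrier tray, rib up, one in each bay, each turned so that its tab lies in the narrow slot between the two corner blocks of its bay; set them down, the ceramic is brittle and must not be dropped. Then put the aluminium cover on the tray so that it sits level and fully down over the rim all round. Leave the other things on the desk where they are.

Things in the scene. Friction and masses are not known exactly. Their poses are not given: they have to be found in the camera images.
- socket_a: tan ceramic chip socket, 108 x 62 x 36 mm: flat flange 90 (x) x 62 (y) x 10 mm; on it a central rib 80 (x) x 20 (y), from 10 to 36 mm up (lift by this); at the flange's +x end a tab 18 long x 20 wide x 10 mm. Origin: centre of the flange's underside, tab not counted; x towards the tab, z up. Starts flat on the desk, any yaw. Both sockets are identical
- socket_b: tan ceramic chip socket, 108 x 62 x 36 mm: flat flange 90 (x) x 62 (y) x 10 mm; on it a central rib 80 (x) x 20 (y), from 10 to 36 mm up (lift by this); at the flange's +x end a tab 18 long x 20 wide x 10 mm. Origin: centre of the flange's underside, tab not counted; x towards the tab, z up. Starts flat on the desk, any yaw. Both sockets are identical
- socket_a_tab (a point): middle of socket_a's tab, 54 mm from the origin along x, 5 mm up
- socket_b_tab (a point): middle of socket_b's tab, 54 mm from the origin along x, 5 mm up
- tray: grey plastic carrier tray fixed to the desk, 134 (x) x 158 (y) x 46 mm high, walls 5 mm, floor 5 mm thick, two bays side by side along y parted by a low divider 4 mm thick that rises 12 mm above the floor. Origin: centre of the underside; the tab slots are all at the +x end; z up
- bay_left (a point): frame on the floor of the tray's +y bay, x towards its tab slot: here comes the origin of a well laid socket (play 7 mm either way in x, 5 in y). Bay 72 mm wide, 104 mm long centred here; beyond that, at +x, two aluminium corner blocks 20 mm high leave a slot 36 mm wide, 20 mm long for the tab. Either socket may go in either bay
- bay_right (a point): frame on the floor of the tray's -y bay, x towards its tab slot: here comes the origin of a well laid socket (play 7 mm either way in x, 5 in y). Bay 72 mm wide, 104 mm long centred here; beyond that, at +x, two aluminium corner blocks 20 mm high leave a slot 36 mm wide, 20 mm long for the tab. Either socket may go in either bay
- cover: loose aluminium cover 150 (x) x 174 (y) mm: plate with its top at 14 mm, under it a 10 mm deep skirt (144 x 168 mm inside) that goes outside the rim, 5 mm clearance a side, either way round. Bar handle on top, 90 (y) x 14 (x) mm, bar 30 to 42 mm up, on two end posts. Origin: centre of the skirt's lower edge, z up. Starts flat on the desk; seated, its origin is 36 mm above the desk
- edge_connector: bystander: green plastic edge connector, 140 (x) x 18 x 16 mm; origin: centre of the underside
- align_block: bystander: red anodized aluminium alignment block with a step, 80 (x) x 46 x 30 mm; origin: on the underside, near its centre
- parts_tin: bystander: closed chrome parts tin, round, 90 mm across, 51 mm high; origin: centre of the underside
Not all that is in view belongs to the job. Several things look just like the cover: the one meant starts farthest to the robot's left.

How it is judged:
By the outcome, as a careful person would: the job done as asked, in the order asked, and still so for the second after the job is handed in, with the robot touching nothing.
It also fails if it takes over 67 s, if anything falls off the work surface, if the arm or the gripper's body presses on something with over 40 N, if the wrist force passes 120 N, or if a joint passes its speed limit or range.

ROBOT

A 7-joint arm with a two-finger parallel gripper is mounted at the origin on the work surface. World frame = base frame: x ahead of the robot, y to its left, z up, the work surface at z = 0. Lengths are in m, angles in degrees, forces in N, time in s.
With the tool pointing down it reaches from about 0.4 to 0.85 m from the base axis. Payload 10.4 kg.
Tool frame: the origin (TCP) lies at the very end of the fingers, on their centre line; the grasp point (between the pads) lies 19 mm behind it; z points along the fingers, y is the direction in which the jaws open and shut (so a half turn about z gives the same grasp; the last joint's range is limited). The gripper opens to 87 mm and grips with 3 to 60 N. Pads are 19 mm wide; open, the fingers measure 117 mm over their backs; the gripper's body (75 mm by 190 mm) begins 51 mm behind the grasp point.
Start: joints at [65.684, 19.034, -3.707, 83.658, 1.238, 77.344, -5.071], TCP at [0.244, -0.575, 0.223] pointing down, gripper open.
Joint ranges: [-148.97, 148.97], [-28.65, 121.19], [-84.17, 76.75], [9.2, 138.47], [-72.65, 252.65], [3.7, 117.97], [-149.18, 149.18]. Speed limits (degrees/s): [127.2, 127.2, 159.86, 159.86, 180, 180, 180].

INTERFACE

Orientations are given as a 3x3 rotation matrix whose columns are the frame's x, y, z axes.
In Python, from plant import arm gives the robot as it stands. The module is installed in compiled form; this text tells all that it offers.
- The arm moves only by the tool arm_command, never from a script. Its argument "plan" is a list of rows, each an object with "linear": the shift along the tool's x, y, z in m, a list of three; "rotation": the turn, a rotation vector about the tool's x, y, z in degrees, a list of three; "jaw": the opening, from 0 (shut) to 1 (fully open). A call has 1 to 5 rows; each row is the pose to reach, as a shift and turn from the pose commanded when the call began, along the tool's axes at that moment; what a row does not reach only later rows make up. A row lasts 1/12 s, in which the tool goes at most 41.7 mm and 7.16 degrees, less where a joint would pass 70% of its speed; a pose out of reach is approached as far as the arm can. A call with a gripper value outside its range is refused whole. The fingers move at their own pace and stop on an object; "squeeze" is the grip in N (left out, the last holds). Time passes only in rows, so rows that repeat a pose let the fingers close. It gives the time, the measured TCP pose, the force and the opening at its end, in the units of the state.
- arm.state(): the state, without advancing time (a new reading comes with each control period).
- arm.grab_frame(name): name is "scene" or "top" or "wrist"; returns a dict with "image" (420x560x3 uint8, red, green, blue), "fx", "fy", "cx", "cy" (pixels), "k1" (the pictures are not rectified: a ray, as slopes to the right and down, at radius r is drawn at 1 + k1 r^2 times it, then the intrinsics apply), "R" (3x3) and "t" (3): a world point X has camera coordinates R X + t; the wrist camera has in their place "hand_eye" (4x4, takes a point from camera to tool coordinates, whose origin is the TCP and whose axes are the flange's). Camera axes: x right, y down, z forward; pixel columns grow to the right and rows downward; lengths in m; the calibration is good to about 2 mm. A picture is of the moment at which its call begins: read the wrist's pose just before it. There is no depth.
- arm.finish_job(): hands the job in, once; it reports no verdict.
Trained networks look in the newest picture that a camera, given by its name, has taken for a name from the list of things; names that differ only in an ending like _2 or _b are one class to them, and where a whole thing is asked for, a point or a joint stands for the part that bears it (a point fixed in the world has none). Each returns a list of dicts, best first, with "confidence" (0 to 1); they miss things now and then, are a little off and sometimes report something else, mostly with a low value. They report only what shows in the picture. A call takes as long as a camera call. They do not tell look-alikes from the thing itself.
- arm.spot_in(camera, target): "xyz" ([x, y, z] in m, in world coordinates, good to about 4 mm: the middle of the surface that is visible of it).
- arm.pinpoint(camera, target): "xyz" ([x, y, z] in m, in world coordinates, good to about 4 mm: a listed point, or the origin of a listed thing).
The state is a dict: "clock": time; "joint_pos": joint angles; "joint_vel": joint speeds; "joint_torque": joint torques, N m; "ee_pos": TCP position; "tool_rot": TCP orientation; "ft_force": force on the tool from outside, world axes, zero at the start; "torque": the same for the moment, N m; "width": opening from 0.0 (shut) to 1.0 (fully open).
Only numpy, scipy, OpenCV 4.12 (cv2) and the standard library are available. Lean on these libraries where they do the work, as an engineer would, in place of code of your own. Each camera call takes 0.05 s, during which the arm holds its last target. There are 200 camera calls.

## Working session

There is one attempt and no reset: what is moved stays moved. The work goes in short steps, Python scripts to look and compute and a tool call to move; the robot and the scene stay as the last step left them, time stands still between calls to the robot, and variables do not carry over. Pictures are saved under pics/ and viewed, about 8 in all and at most 12, crops included, and the job is handed in when it is done.

Besides the shell and the picture viewer there is one more tool, called after "Emit:" as name(argument=value, ...), one argument or row to a line, values as JSON. arm_command: Moves the arm, as the interface text tells. Its arguments: {"type":"object","properties":{"plan":{"type":"array"},"squeeze":{"type":"number"}},"required":["plan"]}

```bash
mkdir -p pics; ls; cat > h.py <<'E'
import numpy as np, cv2
from plant import arm
def save(n,f): 
    im=arm.grab_frame(n); cv2.imwrite('pics/'+f,im['image'][:,:,::-1]); return im
def p(l):
    for d in l: print('   ',np.round(d['xyz'],3),round(d['confidence'],2))
E
python3 - <<'E'
from h import *
s=arm.state(); print(s['ee_pos'],np.round(s['tool_rot'],3),s['clock'])
ims=[save(n,n+'1.png')['image'] for n in('top','scene')]
for c in ('top','scene'):
  for t in ('socket_a','socket_a_tab','tray','bay_left','bay_right','cover','edge_connector','align_block','parts_tin'):
    print(c,t); p(arm.pinpoint(c,t))
print(arm.state()['clock'])
E
```

```text
pics
[ 0.2442657  -0.57487494  0.22176308] [[ 0.92   0.391 -0.001]
 [ 0.391 -0.92   0.001]
 [-0.    -0.001 -1.   ]] 0.0
top socket_a
    [ 0.606  0.269 -0.   ] 0.93
    [ 0.407  0.294 -0.001] 0.59
top socket_a_tab
    [0.56  0.307 0.006] 0.85
top tray
    [ 0.532 -0.022  0.001] 0.69
    [0.562 0.307 0.003] 0.27
top bay_left
    [ 0.526 -0.055  0.001] 0.79
top bay_right
    [0.564 0.007 0.005] 0.96
top cover
    [ 0.224 -0.428 -0.001] 0.84
    [ 0.364 -0.697  0.004] 0.81
    [ 0.483 -0.34   0.003] 0.57
top edge_connector
    [0.767 0.009 0.002] 0.52
top align_block
    [ 0.71  -0.287 -0.003] 0.95
    [0.602 0.271 0.002] 0.47
    [0.56  0.308 0.004] 0.18
top parts_tin
    [0.752 0.259 0.003] 0.96
    [0.558 0.306 0.003] 0.57
    [ 0.536 -0.023 -0.001] 0.33
scene socket_a
    [0.605 0.272 0.002] 0.88
    [0.407 0.299 0.003] 0.59
    [ 0.48  -0.34   0.001] 0.35
scene socket_a_tab
scene tray
    [ 0.537 -0.025 -0.006] 0.93
scene bay_left
    [ 0.526 -0.057  0.006] 0.59
scene bay_right
    [0.565 0.003 0.002] 0.56
    [ 0.522 -0.06   0.004] 0.27
scene cover
    [ 0.357 -0.692  0.003] 0.72
    [ 0.228 -0.428 -0.003] 0.71
    [ 0.483 -0.339 -0.001] 0.62
scene edge_connector
    [ 0.768  0.012 -0.001] 0.51
scene align_block
    [ 0.711 -0.289  0.004] 0.86
    [ 0.752  0.255 -0.002] 0.48
scene parts_tin
    [ 0.753  0.254 -0.002] 0.84
    [0.563 0.007 0.006] 0.34
1.0
```

View pics/top1.png

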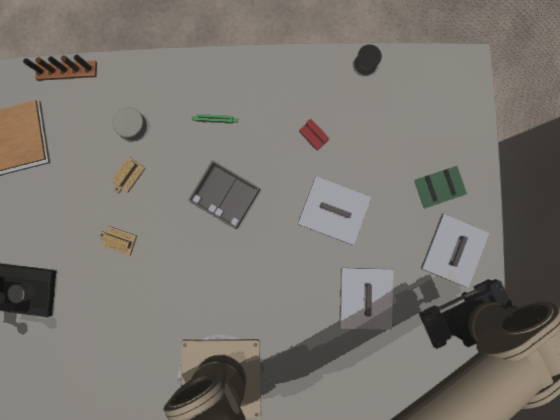

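View pics/scene1.png

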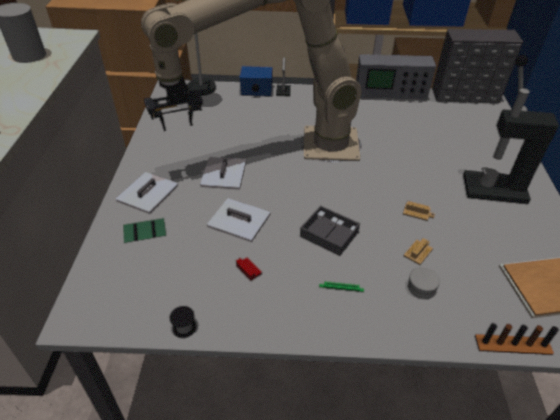

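Top picture: sockets lie at px (128,173) and (118,240). The tray is at (225,195) with its blocks on the lower-left edge. The leftmost cover is at (335,210), i.e. (0.483,-0.34). I'll go to the sockets first and look from close by.

```bash
cat >> h.py <<'E'
def plan(pos,yaw,n=None):
    """print call-wise shifts (tool axes) from measured pose to pos, tool-x yaw (deg)"""
    s=arm.state(); P=np.array(s['ee_pos']); R=np.array(s['tool_rot']); y0=np.degrees(np.arctan2(R[1,0],R[0,0]))
    d=np.array(pos)-P; dy=(yaw-y0+180)%360-180
    n=n or int(max(np.ceil(np.linalg.norm(d)/.2),np.ceil(abs(dy)/34.5),1))
    tilt=np.degrees(np.arccos(-R[2,2]))
    print('pose',np.round(P,4),'yaw',round(y0,2),'tilt',round(tilt,2),'t',s['clock'],'F',np.round(s['ft_force'],1),'w',round(s['width'],3))
    for i in range(n):
        a=np.radians(y0+dy*i/n); Rt=np.array([[np.cos(a),np.sin(a),0],[np.sin(a),-np.cos(a),0],[0,0,-1]])
        print('  lin',np.round(Rt.T@d/n,4),'rotz',round(-dy/n,2))
E
python3 - <<'E'
from h import *
w=arm.grab_frame('wrist'); print(np.round(w['hand_eye'],3),w['fx'],w['cx'],w['cy'],w['k1'])
plan([0.48,0.25,0.33],120)
E
```

```text
[[ 0.001 -0.963 -0.268  0.073]
 [ 1.     0.001  0.     0.001]
 [ 0.    -0.268  0.963 -0.162]
 [ 0.     0.     0.     1.   ]] 349.29883243097055 276.4745782207061 214.45339487846408 -0.07815800648073419
pose [ 0.2444 -0.5753  0.2226] yaw 23.02 tilt 0.0 t 1.05 F [ 0.2  0.4 -0.4] w 1.0
  lin [ 0.1079 -0.1335 -0.0215] rotz -19.4
  lin [ 0.1461 -0.0901 -0.0215] rotz -19.4
  lin [ 0.1677 -0.0364 -0.0215] rotz -19.4
  lin [ 0.1703  0.0213 -0.0215] rotz -19.4
  lin [ 0.1536  0.0767 -0.0215] rotz -19.4
```

Emit:
arm_command(
  plan=[
    {"linear": [0.108,-0.1335,-0.0215],"rotation": [0,0,-19.4],"jaw": 1},
    {"linear": [0.108,-0.1335,-0.0215],"rotation": [0,0,-19.4],"jaw": 1},
    {"linear": [0.108,-0.1335,-0.0215],"rotation": [0,0,-19.4],"jaw": 1},
    {"linear": [0.108,-0.1335,-0.0215],"rotation": [0,0,-19.4],"jaw": 1},
    {"linear": [0.108,-0.1335,-0.0215],"rotation": [0,0,-19.4],"jaw": 1},
  ],
)

```text
clock: 1.47
ee_pos: [0.295, -0.4045, 0.2456]
tool_rot: [[0.733, 0.68, 0.002], [0.68, -0.733, -0.0], [0.001, 0.002, -1.0]]
ft_force: [1.6, -0.6, 0.8]
width: 1.0
```

Emit:
arm_command(
  plan=[
    {"linear": [0.146,-0.09,-0.0215],"rotation": [0,0,-19.4],"jaw": 1},
    {"linear": [0.146,-0.09,-0.0215],"rotation": [0,0,-19.4],"jaw": 1},
    {"linear": [0.146,-0.09,-0.0215],"rotation": [0,0,-19.4],"jaw": 1},
    {"linear": [0.146,-0.09,-0.0215],"rotation": [0,0,-19.4],"jaw": 1},
    {"linear": [0.146,-0.09,-0.0215],"rotation": [0,0,-19.4],"jaw": 1},
  ],
)

```text
clock: 1.88
ee_pos: [0.3413, -0.2393, 0.2671]
tool_rot: [[0.465, 0.885, 0.002], [0.885, -0.465, -0.001], [-0.0, 0.002, -1.0]]
ft_force: [0.6, -0.5, 0.7]
width: 1.002
```

```bash
cat >> h.py <<'E'
import pickle
def wsnap(f):
    s=arm.state(); w=arm.grab_frame('wrist'); w['P']=np.array(s['ee_pos']); w['Rt']=np.array(s['tool_rot'])
    pickle.dump(w,open('pics/'+f+'.pkl','wb')); return w
def ortho(w,c,half,z,res=0.001,yaw=0):
    """top view of plane z round c; column=+x', row=-y' of frame yaw"""
    H=np.array(w['hand_eye']); n=int(2*half/res)
    g=(np.arange(n)+.5)*res-half; X,Y=np.meshgrid(g,-g); a=np.radians(yaw)
    Wp=np.stack([c[0]+np.cos(a)*X-np.sin(a)*Y,c[1]+np.sin(a)*X+np.cos(a)*Y,0*X+z],-1)
    T=(Wp-w['P'])@w['Rt']; C=(T-H[:3,3])@H[:3,:3]
    u=C[...,0]/C[...,2]; v=C[...,1]/C[...,2]; k=1+w['k1']*(u*u+v*v)
    return cv2.remap(w['image'][:,:,::-1].copy(),(w['fx']*u*k+w['cx']).astype('f4'),(w['fy']*v*k+w['cy']).astype('f4'),cv2.INTER_LINEAR)
E
python3 - <<'E'
from h import *
w=wsnap('cover')
for t in ('cover','tray','bay_left','bay_right'): print(t); p(arm.pinpoint('wrist',t))
plan([0.48,0.25,0.3],120)
E
```

```text
cover
    [ 0.485 -0.34   0.002] 0.84
    [ 0.226 -0.426 -0.002] 0.66
tray
bay_left
bay_right
pose [ 0.3381 -0.2464  0.2654] yaw 61.71 tilt 0.01 t 2.1333 F [-0.5  0.  -0.1] w 0.997
  lin [ 0.1681 -0.0368 -0.0115] rotz -19.43
  lin [ 0.1708  0.0212 -0.0115] rotz -19.43
  lin [ 0.154   0.0768 -0.0115] rotz -19.43
```

Emit:
arm_command(
  plan=[
    {"linear": [0.168,-0.037,-0.0115],"rotation": [0,0,-19.4],"jaw": 1},
    {"linear": [0.168,-0.037,-0.0115],"rotation": [0,0,-19.4],"jaw": 1},
    {"linear": [0.168,-0.037,-0.0115],"rotation": [0,0,-19.4],"jaw": 1},
    {"linear": [0.168,-0.037,-0.0115],"rotation": [0,0,-19.4],"jaw": 1},
    {"linear": [0.168,-0.037,-0.0115],"rotation": [0,0,-19.4],"jaw": 1},
  ],
)

```text
clock: 2.55
ee_pos: [0.387, -0.0744, 0.2777]
tool_rot: [[0.147, 0.989, 0.001], [0.989, -0.147, 0.001], [0.001, 0.001, -1.0]]
ft_force: [0.2, 0.2, 0.4]
width: 1.001
```

```bash
python3 - <<'E'
from h import *
w=wsnap('tray')
for t in ('tray','bay_left','bay_right'): print(t); p(arm.pinpoint('wrist',t))
plan([0.48,0.25,0.27],120)
E
```

```text
tray
    [ 0.538 -0.023  0.001] 0.73
bay_left
    [ 0.524 -0.06   0.005] 0.77
bay_right
    [0.567 0.005 0.003] 0.69
pose [ 0.3852 -0.0813  0.2767] yaw 81.08 tilt 0.04 t 2.75 F [ 0.7 -1.   0.1] w 1.005
  lin [0.171  0.0212 0.0034] rotz -19.46
  lin [0.1542 0.0769 0.0034] rotz -19.46
```

Emit:
arm_command(
  plan=[
    {"linear": [0.171,0.021,0.003],"rotation": [0,0,-19.5],"jaw": 1},
    {"linear": [0.171,0.021,0.003],"rotation": [0,0,-19.5],"jaw": 1},
    {"linear": [0.171,0.021,0.003],"rotation": [0,0,-19.5],"jaw": 1},
    {"linear": [0.171,0.021,0.003],"rotation": [0,0,-19.5],"jaw": 1},
    {"linear": [0.171,0.021,0.003],"rotation": [0,0,-19.5],"jaw": 1},
  ],
)

```text
clock: 3.17
ee_pos: [0.4331, 0.091, 0.2741]
tool_rot: [[-0.19, 0.982, 0.001], [0.982, 0.19, 0.003], [0.002, 0.001, -1.0]]
ft_force: [-0.3, 0.4, 0.1]
width: 1.001
```

Emit:
arm_command(
  plan=[
    {"linear": [0.154,0.077,0.003],"rotation": [0,0,-19.5],"jaw": 1},
    {"linear": [0.154,0.077,0.003],"rotation": [0,0,-19.5],"jaw": 1},
    {"linear": [0.154,0.077,0.003],"rotation": [0,0,-19.5],"jaw": 1},
    {"linear": [0.154,0.077,0.003],"rotation": [0,0,-19.5],"jaw": 1},
    {"linear": [0.154,0.077,0.003],"rotation": [0,0,-19.5],"jaw": 1},
  ],
)

```text
clock: 3.58
ee_pos: [0.4798, 0.2561, 0.269]
tool_rot: [[-0.506, 0.863, -0.004], [0.863, 0.506, 0.004], [0.005, -0.002, -1.0]]
ft_force: [0.0, 0.0, 0.5]
width: 1.003
```

```bash
python3 - <<'E'
from h import *
w=wsnap('sock')
for t in ('socket_a','socket_a_tab'): print(t); p(arm.pinpoint('wrist',t))
a=ortho(w,(.606,.269),.1,.036,.0005); b=ortho(w,(.407,.297),.1,.036,.0005)
wt=pickle.load(open('pics/tray.pkl','rb')); wc=pickle.load(open('pics/cover.pkl','rb'))
c=ortho(wt,(.537,-.023),.12,.046,.0006); d=ortho(wc,(.485,-.34),.12,.042,.0006)
m=np.hstack([np.vstack([a[50:350,50:350],b[50:350,50:350]]),np.vstack([c[50:350,50:350],d[50:350,50:350]])])
cv2.imwrite('pics/m.png',m)
E
```

```text
socket_a
    [0.406 0.298 0.005] 0.97
    [ 0.608  0.27  -0.001] 0.81
socket_a_tab
    [0.566 0.304 0.005] 0.88
    [ 0.75   0.256 -0.001] 0.25
```

View pics/m.png

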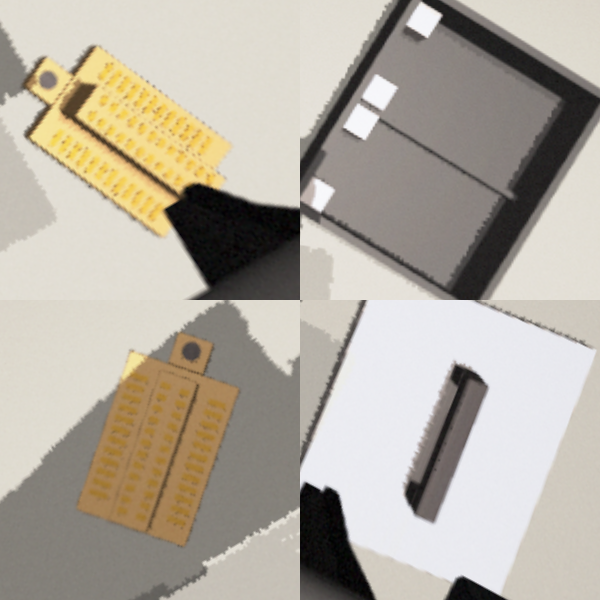

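Mosaic: socket 1 (top left) has yaw about 143 with its tab at the upper left. Socket 2 (bottom left) has yaw about 71.5 with its tab at the top. The tray's slots face yaw about 148.5. The cover handle runs at about 69.5. My own projections agree with the networks to about 2 mm.

```bash
python3 - <<'E'
from h import *
plan([0.606,0.27,0.07],143)
wt=pickle.load(open('pics/tray.pkl','rb'))
c=ortho(wt,(.537,-.023),.15,.046,.0006); cv2.imwrite('pics/tr.png',c)
E
```

```text
pose [0.4799 0.2504 0.2699] yaw 120.14 tilt 0.14 t 3.7333 F [-0.2 -1.   0.5] w 1.001
  lin [-0.0232  0.0594  0.0999] rotz -11.43
  lin [-0.0345  0.0536  0.0999] rotz -11.43
```

View pics/tr.png

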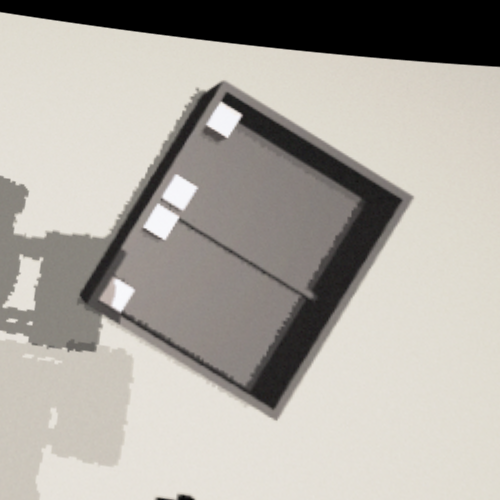

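The tray's rim corners are at px (223,82), (412,197), (277,418) and (85,300). That gives centre (0.5366,-0.0227) and yaw 148.6, and the sides measure 133 mm as they should. Now the first grasp.

Emit:
arm_command(
  plan=[
    {"linear": [-0.023,0.0595,0.1],"rotation": [0,0,-11.4],"jaw": 0.7},
    {"linear": [-0.023,0.0595,0.1],"rotation": [0,0,-11.4],"jaw": 0.7},
    {"linear": [-0.023,0.0595,0.1],"rotation": [0,0,-11.4],"jaw": 0.7},
  ],
)

```text
clock: 3.98
ee_pos: [0.5446, 0.2577, 0.1691]
tool_rot: [[-0.664, 0.748, 0.001], [0.748, 0.664, -0.003], [-0.003, -0.001, -1.0]]
ft_force: [1.1, -0.2, -0.0]
width: 0.853
```

Emit:
arm_command(
  plan=[
    {"linear": [-0.0345,0.0535,0.1],"rotation": [0,0,-11.4],"jaw": 0.7},
    {"linear": [-0.0345,0.0535,0.1],"rotation": [0,0,-11.4],"jaw": 0.7},
    {"linear": [-0.0345,0.0535,0.1],"rotation": [0,0,-11.4],"jaw": 0.7},
    {"linear": [-0.0345,0.0535,0.1],"rotation": [0,0,-11.4],"jaw": 0.7},
  ],
)

```text
clock: 4.32
ee_pos: [0.6062, 0.2649, 0.0631]
tool_rot: [[-0.795, 0.606, -0.007], [0.606, 0.795, -0.006], [0.002, -0.009, -1.0]]
ft_force: [-0.6, -1.6, -0.4]
width: 0.709
```

```bash
python3 - <<'E'
from h import *
wsnap('s1near')
for t in ('socket_a','socket_a_tab'): p(arm.pinpoint('wrist',t))
plan([0.606,0.27,0.014],143)
E
```

```text
[0.608 0.271 0.002] 0.72
    [0.565 0.307 0.008] 0.78
pose [0.6057 0.2697 0.072 ] yaw 142.88 tilt 0.05 t 4.4667 F [-0.4  1.   0.6] w 0.701
  lin [-0.0001  0.0004  0.058 ] rotz -0.12
```

Emit:
arm_command(
  plan=[
    {"linear": [0,0,0.025],"rotation": [0,0,0],"jaw": 0.7},
    {"linear": [0,0,0.042],"rotation": [0,0,0],"jaw": 0.7},
    {"linear": [0,0,0.05],"rotation": [0,0,0],"jaw": 0.7},
    {"linear": [0,0,0.055],"rotation": [0,0,0],"jaw": 0.7},
    {"linear": [0,0,0.057],"rotation": [0,0,0],"jaw": 0.7},
  ],
  squeeze=25,
)

```text
clock: 4.88
ee_pos: [0.6056, 0.2713, 0.0153]
tool_rot: [[-0.799, 0.602, 0.002], [0.602, 0.799, -0.0], [-0.001, 0.001, -1.0]]
ft_force: [-0.1, -0.7, 0.0]
width: 0.696
```

Emit:
arm_command(
  plan=[
    {"linear": [0,0,0],"rotation": [0,0,0],"jaw": 0},
    {"linear": [0,0,0],"rotation": [0,0,0],"jaw": 0},
    {"linear": [0,0,0],"rotation": [0,0,0],"jaw": 0},
    {"linear": [0,0,0],"rotation": [0,0,0],"jaw": 0},
    {"linear": [0,0,0],"rotation": [0,0,0],"jaw": 0},
  ],
  squeeze=25,
)

```text
clock: 5.3
ee_pos: [0.6054, 0.2717, 0.0145]
tool_rot: [[-0.799, 0.601, 0.001], [0.601, 0.799, 0.0], [-0.0, 0.0, -1.0]]
ft_force: [0.3, 0.3, -0.4]
width: 0.406
```

Emit:
arm_command(
  plan=[
    {"linear": [0,0,0],"rotation": [0,0,0],"jaw": 0},
    {"linear": [0,0,0],"rotation": [0,0,0],"jaw": 0},
    {"linear": [0,0,0],"rotation": [0,0,0],"jaw": 0},
    {"linear": [0,0,0],"rotation": [0,0,0],"jaw": 0},
    {"linear": [0,0,0],"rotation": [0,0,0],"jaw": 0},
  ],
)

```text
clock: 5.72
ee_pos: [0.6052, 0.2716, 0.0141]
tool_rot: [[-0.799, 0.601, 0.0], [0.601, 0.799, -0.0], [-0.0, 0.0, -1.0]]
ft_force: [-0.5, 0.0, 1.3]
width: 0.231
```

Emit:
arm_command(
  plan=[
    {"linear": [0,0,-0.01],"rotation": [0,0,0],"jaw": 0},
    {"linear": [0,0,-0.03],"rotation": [0,0,0],"jaw": 0},
    {"linear": [0,0,-0.06],"rotation": [0,0,0],"jaw": 0},
    {"linear": [0,0,-0.09],"rotation": [0,0,0],"jaw": 0},
    {"linear": [0,0,-0.1],"rotation": [0,0,0],"jaw": 0},
  ],
)

```text
clock: 6.13
ee_pos: [0.6064, 0.2729, 0.1191]
tool_rot: [[-0.799, 0.601, 0.005], [0.601, 0.799, 0.002], [-0.002, 0.005, -1.0]]
ft_force: [0.6, 0.5, -1.1]
width: 0.226
```

```bash
python3 - <<'E'
from h import *
w=wsnap('held1')
for t in ('socket_a','socket_a_tab'): p(arm.pinpoint('wrist',t))
plan([0.565,0.0045,0.12],148.5)
cv2.imwrite('pics/held1.png',w['image'][:,:,::-1])
E
```

```text
[0.61  0.274 0.106] 0.64
    [0.566 0.306 0.11 ] 0.96
pose [0.6054 0.2715 0.1142] yaw 143.01 tilt 0.06 t 6.2833 F [ 0.6 -1.2 -2.6] w 0.226
  lin [-0.0642 -0.1188 -0.0029] rotz -2.74
  lin [-0.0585 -0.1217 -0.0029] rotz -2.74
```

View pics/held1.png

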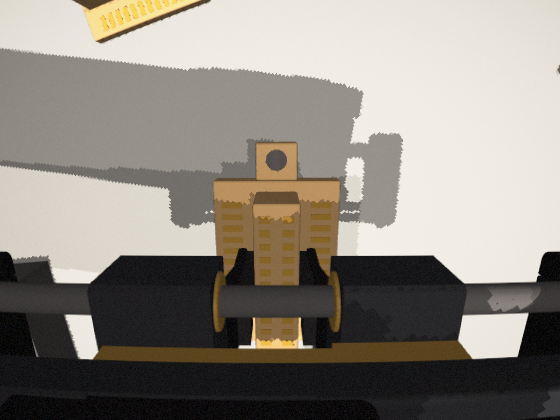

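Held at a width of 19.7 mm. The tab hole at px (277,160) puts the socket origin within 1 mm of the TCP. Carrying it to the right bay.

Emit:
arm_command(
  plan=[
    {"linear": [-0.016,-0.03,-0.001],"rotation": [0,0,-1],"jaw": 0},
    {"linear": [-0.032,-0.059,-0.002],"rotation": [0,0,-2],"jaw": 0},
    {"linear": [-0.048,-0.089,-0.003],"rotation": [0,0,-2.7],"jaw": 0},
    {"linear": [-0.064,-0.119,-0.003],"rotation": [0,0,-2.7],"jaw": 0},
  ],
)

```text
clock: 6.62
ee_pos: [0.5833, 0.1362, 0.1148]
tool_rot: [[-0.827, 0.562, -0.003], [0.562, 0.827, -0.001], [0.002, -0.002, -1.0]]
ft_force: [1.4, -1.3, -1.6]
width: 0.23
```

Emit:
arm_command(
  plan=[
    {"linear": [-0.018,-0.037,-0.001],"rotation": [0,0,-1],"jaw": 0},
    {"linear": [-0.034,-0.07,-0.002],"rotation": [0,0,-2],"jaw": 0},
    {"linear": [-0.047,-0.098,-0.003],"rotation": [0,0,-2.7],"jaw": 0},
    {"linear": [-0.055,-0.115,-0.003],"rotation": [0,0,-2.7],"jaw": 0},
    {"linear": [-0.0585,-0.1215,-0.003],"rotation": [0,0,-2.7],"jaw": 0},
  ],
)

```text
clock: 7.03
ee_pos: [0.5631, -0.0001, 0.1178]
tool_rot: [[-0.849, 0.528, -0.004], [0.528, 0.849, -0.002], [0.002, -0.003, -1.0]]
ft_force: [0.3, -0.5, -2.1]
width: 0.228
```

```bash
python3 - <<'E'
from h import *
w=wsnap('over1')
for t in ('tray','bay_left','bay_right'): print(t);p(arm.pinpoint('wrist',t))
plan([0.565,0.0045,0.02],148.6)
cv2.imwrite('pics/over1.png',w['image'][:,:,::-1])
E
```

```text
tray
bay_left
    [ 0.522 -0.06   0.002] 0.6
bay_right
pose [0.5643 0.0063 0.1194] yaw 148.5 tilt 0.08 t 7.2333 F [-0.2 -0.3 -1.5] w 0.226
  lin [-0.0016 -0.0011  0.0994] rotz -0.1
```

View pics/over1.png

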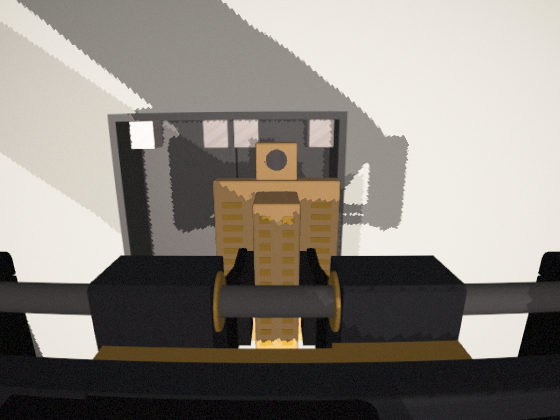

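The picture was taken during the settling overshoot of about 6 mm. Allowing for that, the slot (blocks at px 246 and 321) lines up with the tab (277,160). Descending gently.

Emit:
arm_command(
  plan=[
    {"linear": [-0.001,-0.001,0.02],"rotation": [0,0,0],"jaw": 0},
    {"linear": [-0.001,-0.001,0.04],"rotation": [0,0,0],"jaw": 0},
    {"linear": [-0.001,-0.001,0.055],"rotation": [0,0,0],"jaw": 0},
    {"linear": [-0.001,-0.001,0.065],"rotation": [0,0,0],"jaw": 0},
    {"linear": [-0.001,-0.001,0.07],"rotation": [0,0,0],"jaw": 0},
  ],
)

```text
clock: 7.65
ee_pos: [0.5642, 0.0046, 0.0485]
tool_rot: [[-0.853, 0.522, -0.002], [0.522, 0.853, 0.001], [0.002, -0.0, -1.0]]
ft_force: [0.5, -0.2, -1.3]
width: 0.226
```

```bash
python3 - <<'E'
from h import *
plan([0.565,0.0045,0.02],148.6)
E
```

```text
pose [0.5642 0.0046 0.0485] yaw 148.52 tilt 0.12 t 7.65 F [ 0.5 -0.2 -1.3] w 0.226
  lin [-0.0007  0.0003  0.0285] rotz -0.08
```

Emit:
arm_command(
  plan=[
    {"linear": [0,0,0.01],"rotation": [0,0,0],"jaw": 0},
    {"linear": [0,0,0.017],"rotation": [0,0,0],"jaw": 0},
    {"linear": [0,0,0.023],"rotation": [0,0,0],"jaw": 0},
    {"linear": [0,0,0.027],"rotation": [0,0,0],"jaw": 0},
    {"linear": [0,0,0.028],"rotation": [0,0,0],"jaw": 0},
  ],
)

```text
clock: 8.07
ee_pos: [0.5648, 0.0033, 0.0215]
tool_rot: [[-0.852, 0.524, -0.0], [0.524, 0.852, -0.0], [0.0, -0.0, -1.0]]
ft_force: [0.2, 0.8, -1.5]
width: 0.228
```

Emit:
arm_command(
  plan=[
    {"linear": [0,0,0.0005],"rotation": [0,0,0],"jaw": 0},
    {"linear": [0,0,0.001],"rotation": [0,0,0],"jaw": 0},
    {"linear": [0,0,0.001],"rotation": [0,0,0],"jaw": 0},
  ],
)

```text
clock: 8.32
ee_pos: [0.5652, 0.0033, 0.0214]
tool_rot: [[-0.852, 0.524, 0.001], [0.524, 0.852, -0.0], [-0.001, 0.0, -1.0]]
ft_force: [0.2, -0.1, -1.3]
width: 0.229
```

Emit:
arm_command(
  plan=[
    {"linear": [0,0,0.0005],"rotation": [0,0,0],"jaw": 0},
    {"linear": [0,0,0.001],"rotation": [0,0,0],"jaw": 0},
    {"linear": [0,0,0.0015],"rotation": [0,0,0],"jaw": 0},
    {"linear": [0,0,0.0015],"rotation": [0,0,0],"jaw": 0},
  ],
)

```text
clock: 8.65
ee_pos: [0.565, 0.0032, 0.0195]
tool_rot: [[-0.852, 0.524, 0.0], [0.524, 0.852, -0.0], [-0.0, -0.0, -1.0]]
ft_force: [-0.6, -0.1, -2.5]
width: 0.23
```

Emit:
arm_command(
  plan=[
    {"linear": [0,0,0.0005],"rotation": [0,0,0],"jaw": 0},
    {"linear": [0,0,0.001],"rotation": [0,0,0],"jaw": 0},
    {"linear": [0,0,0.001],"rotation": [0,0,0],"jaw": 0},
  ],
)

```text
clock: 8.9
ee_pos: [0.565, 0.0033, 0.019]
tool_rot: [[-0.852, 0.524, 0.0], [0.524, 0.852, -0.0], [-0.0, -0.0, -1.0]]
ft_force: [-2.7, -0.3, 4.8]
width: 0.228
```

Contact felt (+4.8 N), so I'm releasing with a small opening.

Emit:
arm_command(
  plan=[
    {"linear": [0,0,0],"rotation": [0,0,0],"jaw": 0.36},
    {"linear": [0,0,0],"rotation": [0,0,0],"jaw": 0.36},
    {"linear": [0,0,0],"rotation": [0,0,0],"jaw": 0.36},
    {"linear": [0,0,0],"rotation": [0,0,0],"jaw": 0.36},
  ],
)

```text
clock: 9.23
ee_pos: [0.5651, 0.0033, 0.0186]
tool_rot: [[-0.852, 0.524, 0.0], [0.524, 0.852, 0.0], [-0.0, 0.0, -1.0]]
ft_force: [-0.1, 0.3, 0.4]
width: 0.349
```

Emit:
arm_command(
  plan=[
    {"linear": [0,0,-0.01],"rotation": [0,0,0],"jaw": 0.36},
    {"linear": [0,0,-0.035],"rotation": [0,0,0],"jaw": 0.36},
    {"linear": [0,0,-0.07],"rotation": [0,0,0],"jaw": 0.5},
    {"linear": [0,0,-0.11],"rotation": [0,0,0],"jaw": 0.6},
    {"linear": [0,0,-0.13],"rotation": [0,0,0],"jaw": 0.7},
  ],
)

```text
clock: 9.65
ee_pos: [0.5663, 0.0042, 0.1535]
tool_rot: [[-0.852, 0.523, 0.004], [0.523, 0.852, 0.0], [-0.004, 0.002, -1.0]]
ft_force: [1.0, 0.6, 0.2]
width: 0.503
```

```bash
python3 - <<'E'
from h import *
for t in ('socket_a','socket_a_tab'):
  arm.grab_frame('wrist'); print(t); p(arm.pinpoint('wrist',t))
plan([0.408,0.297,0.075],71.5)
E
```

```text
socket_a
    [0.57  0.002 0.003] 0.79
socket_a_tab
    [0.52  0.033 0.01 ] 0.9
pose [0.5651 0.0032 0.1493] yaw 148.42 tilt 0.08 t 9.85 F [0.  0.3 0.5] w 0.658
  lin [0.0959 0.056  0.0248] rotz 25.64
  lin [0.1107 0.009  0.0248] rotz 25.64
  lin [ 0.1037 -0.0398  0.0248] rotz 25.64
```

Emit:
arm_command(
  plan=[
    {"linear": [0.096,0.056,0.025],"rotation": [0,0,25.6],"jaw": 0.7},
    {"linear": [0.096,0.056,0.025],"rotation": [0,0,25.6],"jaw": 0.7},
    {"linear": [0.096,0.056,0.025],"rotation": [0,0,25.6],"jaw": 0.7},
    {"linear": [0.096,0.056,0.025],"rotation": [0,0,25.6],"jaw": 0.7},
  ],
)

```text
clock: 10.18
ee_pos: [0.5079, 0.1074, 0.1217]
tool_rot: [[-0.543, 0.84, -0.004], [0.84, 0.543, 0.001], [0.003, -0.003, -1.0]]
ft_force: [0.5, -0.0, 0.1]
width: 0.698
```

Emit:
arm_command(
  plan=[
    {"linear": [0.111,0.009,0.025],"rotation": [0,0,25.6],"jaw": 0.7},
    {"linear": [0.111,0.009,0.025],"rotation": [0,0,25.6],"jaw": 0.7},
    {"linear": [0.111,0.009,0.025],"rotation": [0,0,25.6],"jaw": 0.7},
    {"linear": [0.111,0.009,0.025],"rotation": [0,0,25.6],"jaw": 0.7},
  ],
)

```text
clock: 10.52
ee_pos: [0.4549, 0.2048, 0.0967]
tool_rot: [[-0.127, 0.992, -0.004], [0.992, 0.128, 0.001], [0.002, -0.004, -1.0]]
ft_force: [-0.7, 1.4, 0.6]
width: 0.702
```

Emit:
arm_command(
  plan=[
    {"linear": [0.035,-0.013,0.009],"rotation": [0,0,7],"jaw": 0.7},
    {"linear": [0.065,-0.025,0.018],"rotation": [0,0,14],"jaw": 0.7},
    {"linear": [0.087,-0.033,0.022],"rotation": [0,0,20],"jaw": 0.7},
    {"linear": [0.1,-0.038,0.025],"rotation": [0,0,25],"jaw": 0.7},
    {"linear": [0.1035,-0.04,0.025],"rotation": [0,0,25.6],"jaw": 0.7},
  ],
)

```text
clock: 10.93
ee_pos: [0.4043, 0.2991, 0.0722]
tool_rot: [[0.315, 0.949, -0.003], [0.949, -0.315, -0.0], [-0.001, -0.003, -1.0]]
ft_force: [-0.4, -0.7, 1.2]
width: 0.696
```

```bash
python3 - <<'E'
from h import *
arm.state()
for i in range(2):
  s=arm.state(); print(s['ee_pos']); w=wsnap('s2near')
for t in ('socket_a','socket_a_tab'): p(arm.pinpoint('wrist',t))
cv2.imwrite('pics/s2.png',w['image'][:,:,::-1])
plan([0.408,0.297,0.014],71.5)
E
```

```text
[0.40434222 0.29911092 0.07218684]
[0.40508439 0.29833751 0.07259685]
pose [0.4078 0.2958 0.0732] yaw 71.71 tilt 0.06 t 11.1333 F [ 0.3 -0.6  0.9] w 0.701
  lin [ 0.0012 -0.0002  0.0592] rotz 0.21
```

View pics/s2.png

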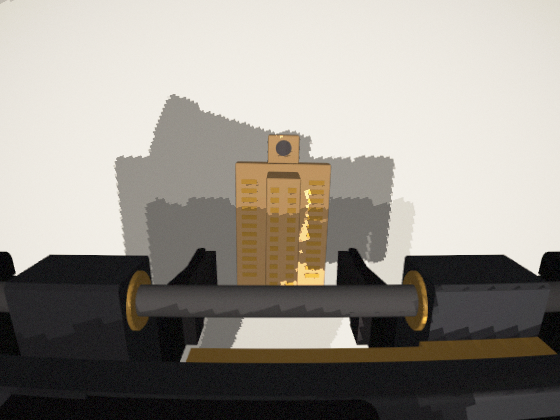

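The tab hole at px (284,148) puts the origin at (0.4105,0.2965), about 3 mm over. Grasping.

Emit:
arm_command(
  plan=[
    {"linear": [0.001,0.002,0.025],"rotation": [0,0,0],"jaw": 0.6},
    {"linear": [0.001,0.0025,0.043],"rotation": [0,0,0],"jaw": 0.5},
    {"linear": [0.001,0.0025,0.052],"rotation": [0,0,0],"jaw": 0.5},
    {"linear": [0.001,0.0025,0.057],"rotation": [0,0,0],"jaw": 0.45},
    {"linear": [0.001,0.0025,0.059],"rotation": [0,0,0],"jaw": 0.4},
  ],
  squeeze=25,
)

```text
clock: 11.55
ee_pos: [0.4101, 0.2965, 0.0141]
tool_rot: [[0.316, 0.949, -0.001], [0.949, -0.316, -0.0], [-0.001, -0.001, -1.0]]
ft_force: [-0.1, 0.1, 0.0]
width: 0.451
```

Emit:
arm_command(
  plan=[
    {"linear": [0,0,0],"rotation": [0,0,0],"jaw": 0},
    {"linear": [0,0,0],"rotation": [0,0,0],"jaw": 0},
    {"linear": [0,0,0],"rotation": [0,0,0],"jaw": 0},
    {"linear": [0,0,0],"rotation": [0,0,0],"jaw": 0},
    {"linear": [0,0,0],"rotation": [0,0,0],"jaw": 0},
  ],
)

```text
clock: 11.97
ee_pos: [0.4102, 0.2976, 0.0153]
tool_rot: [[0.315, 0.949, 0.001], [0.949, -0.315, 0.0], [0.001, 0.001, -1.0]]
ft_force: [-1.6, -0.8, 6.5]
width: 0.228
```

Emit:
arm_command(
  plan=[
    {"linear": [0,0,0],"rotation": [0,0,0],"jaw": 0},
    {"linear": [0,0,0],"rotation": [0,0,0],"jaw": 0},
  ],
)

```text
clock: 12.13
ee_pos: [0.4102, 0.2976, 0.0153]
tool_rot: [[0.315, 0.949, 0.001], [0.949, -0.315, 0.0], [0.0, 0.001, -1.0]]
ft_force: [-1.5, -0.8, 7.5]
width: 0.226
```

Emit:
arm_command(
  plan=[
    {"linear": [0,0,-0.01],"rotation": [0,0,0],"jaw": 0},
    {"linear": [0,0,-0.03],"rotation": [0,0,0],"jaw": 0},
    {"linear": [0,0,-0.06],"rotation": [0,0,0],"jaw": 0},
    {"linear": [0,0,-0.09],"rotation": [0,0,0],"jaw": 0},
    {"linear": [0,0,-0.105],"rotation": [0,0,0],"jaw": 0},
  ],
)

```text
clock: 12.55
ee_pos: [0.4105, 0.2984, 0.1232]
tool_rot: [[0.314, 0.949, 0.003], [0.949, -0.314, 0.002], [0.003, 0.002, -1.0]]
ft_force: [0.2, 1.1, -1.3]
width: 0.228
```

Emit:
arm_command(
  plan=[
    {"linear": [0,0,0],"rotation": [0,0,0],"jaw": 0},
  ],
)

```text
clock: 12.63
ee_pos: [0.4113, 0.2987, 0.1235]
tool_rot: [[0.315, 0.949, 0.005], [0.949, -0.315, 0.002], [0.004, 0.004, -1.0]]
ft_force: [0.7, 0.2, -1.8]
width: 0.224
```

```bash
cat >> h.py <<'E'
def tabfind(w,dz):
    """pixel of tab hole near image centre column -> tool xy of tab, tab top at tool z=dz"""
    g=cv2.cvtColor(w['image'],cv2.COLOR_RGB2GRAY)[120:200,240:320]
    c=cv2.HoughCircles(cv2.GaussianBlur(g,(3,3),0),cv2.HOUGH_GRADIENT,1,40,param1=80,param2=10,minRadius=6,maxRadius=14)
    if c is None: print('no circle'); return
    px,py=c[0,0,0]+240,c[0,0,1]+120; H=np.array(w['hand_eye'])
    r=H[:3,:3]@np.array([(px-w['cx'])/w['fx'],(py-w['cy'])/w['fy'],1]); d=(dz-H[2,3])/r[2]
    print('hole px',px,py,'tool xy',np.round(H[:2,3]+d*r[:2],4))
E
python3 - <<'E'
from h import *
w=wsnap('held2'); tabfind(w,.0045); tabfind(pickle.load(open('pics/held1.pkl','rb')),.0045)
p(arm.pinpoint('wrist','socket_a_tab'))
plan([0.5253,-0.0605,0.13],148.6)
E
```

```text
hole px 276.5 159.5 tool xy [0.0531 0.0009]
hole px 275.5 159.5 tool xy [ 0.053  -0.0011]
pose [0.4101 0.2971 0.1199] yaw 71.61 tilt 0.07 t 12.7333 F [-0.3  0.3 -3.5] w 0.228
  lin [-0.101   0.074  -0.0034] rotz -25.66
  lin [-0.1231  0.023  -0.0034] rotz -25.66
  lin [-0.1209 -0.0326 -0.0034] rotz -25.66
```

Emit:
arm_command(
  plan=[
    {"linear": [-0.022,0.016,-0.001],"rotation": [0,0,-6],"jaw": 0},
    {"linear": [-0.048,0.034,-0.002],"rotation": [0,0,-12],"jaw": 0},
    {"linear": [-0.075,0.054,-0.003],"rotation": [0,0,-19],"jaw": 0},
    {"linear": [-0.101,0.074,-0.003],"rotation": [0,0,-25.7],"jaw": 0},
  ],
)

```text
clock: 13.07
ee_pos: [0.4464, 0.1801, 0.1214]
tool_rot: [[-0.119, 0.993, -0.002], [0.993, 0.119, -0.001], [-0.0, -0.002, -1.0]]
ft_force: [0.5, 0.1, -1.1]
width: 0.229
```

Emit:
arm_command(
  plan=[
    {"linear": [-0.031,0.006,-0.001],"rotation": [0,0,-6.4],"jaw": 0},
    {"linear": [-0.062,0.0115,-0.002],"rotation": [0,0,-12.8],"jaw": 0},
    {"linear": [-0.093,0.017,-0.003],"rotation": [0,0,-19.2],"jaw": 0},
    {"linear": [-0.123,0.023,-0.003],"rotation": [0,0,-25.7],"jaw": 0},
  ],
)

```text
clock: 13.4
ee_pos: [0.4833, 0.06, 0.1245]
tool_rot: [[-0.537, 0.844, -0.002], [0.844, 0.537, -0.0], [0.001, -0.002, -1.0]]
ft_force: [0.5, 0.4, -1.1]
width: 0.226
```

Emit:
arm_command(
  plan=[
    {"linear": [-0.035,-0.0095,-0.001],"rotation": [0,0,-7],"jaw": 0},
    {"linear": [-0.067,-0.018,-0.002],"rotation": [0,0,-14],"jaw": 0},
    {"linear": [-0.095,-0.0255,-0.003],"rotation": [0,0,-20],"jaw": 0},
    {"linear": [-0.114,-0.031,-0.003],"rotation": [0,0,-24.5],"jaw": 0},
    {"linear": [-0.121,-0.0325,-0.003],"rotation": [0,0,-25.7],"jaw": 0},
  ],
)

```text
clock: 13.82
ee_pos: [0.5203, -0.0619, 0.1268]
tool_rot: [[-0.847, 0.532, -0.003], [0.532, 0.847, -0.0], [0.002, -0.001, -1.0]]
ft_force: [-0.5, 0.9, -2.3]
width: 0.227
```

Emit:
arm_command(
  plan=[
    {"linear": [0,0,0],"rotation": [0,0,0],"jaw": 0},
    {"linear": [0,0,0],"rotation": [0,0,0],"jaw": 0},
    {"linear": [0,0,0],"rotation": [0,0,0],"jaw": 0},
  ],
)

```text
clock: 14.07
ee_pos: [0.5202, -0.0565, 0.1279]
tool_rot: [[-0.847, 0.532, -0.001], [0.532, 0.847, 0.001], [0.001, -0.0, -1.0]]
ft_force: [-0.7, 0.3, -0.3]
width: 0.226
```

```bash
python3 - <<'E'
from h import *
w=wsnap('over2')
plan([0.5253,-0.0605,0.05],148.6)
cv2.imwrite('pics/over2.png',w['image'][:,:,::-1])
E
```

```text
pose [ 0.5203 -0.0564  0.1281] yaw 147.93 tilt 0.05 t 14.1167 F [-0.4  0.2 -2.9] w 0.227
  lin [-0.0064 -0.0008  0.0781] rotz -0.67
```

View pics/over2.png

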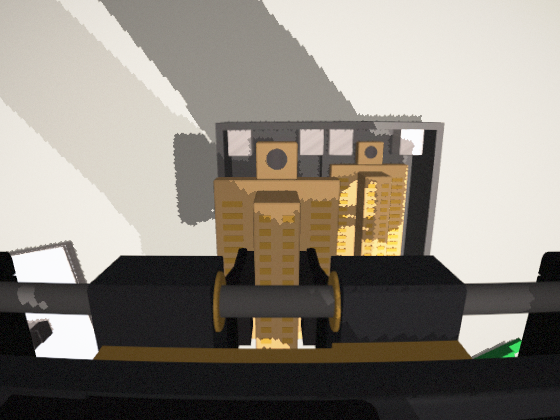

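Socket 1 lies with its tab in its slot (px 371,152). The held tab (277,160) is centred between its blocks (252 and 300). Lowering.

Emit:
arm_command(
  plan=[
    {"linear": [-0.003,-0.0005,0.015],"rotation": [0,0,-0.7],"jaw": 0},
    {"linear": [-0.006,-0.001,0.035],"rotation": [0,0,-0.7],"jaw": 0},
    {"linear": [-0.0065,-0.001,0.055],"rotation": [0,0,-0.7],"jaw": 0},
    {"linear": [-0.0065,-0.001,0.07],"rotation": [0,0,-0.7],"jaw": 0},
    {"linear": [-0.0065,-0.001,0.077],"rotation": [0,0,-0.7],"jaw": 0},
  ],
)

```text
clock: 14.53
ee_pos: [0.5245, -0.061, 0.0496]
tool_rot: [[-0.854, 0.521, -0.003], [0.521, 0.854, 0.001], [0.002, -0.001, -1.0]]
ft_force: [-0.2, -0.5, -2.0]
width: 0.227
```

Emit:
arm_command(
  plan=[
    {"linear": [0,0,0.01],"rotation": [0,0,0],"jaw": 0},
    {"linear": [0,0,0.018],"rotation": [0,0,0],"jaw": 0},
    {"linear": [0,0,0.024],"rotation": [0,0,0],"jaw": 0},
    {"linear": [0,0,0.027],"rotation": [0,0,0],"jaw": 0},
    {"linear": [0,0,0.028],"rotation": [0,0,0],"jaw": 0},
  ],
)

```text
clock: 14.95
ee_pos: [0.5258, -0.062, 0.0233]
tool_rot: [[-0.853, 0.521, -0.0], [0.521, 0.853, -0.0], [0.0, -0.0, -1.0]]
ft_force: [-0.1, -0.4, -0.8]
width: 0.231
```

Emit:
arm_command(
  plan=[
    {"linear": [0,0,0.0005],"rotation": [0,0,0],"jaw": 0},
    {"linear": [0,0,0.001],"rotation": [0,0,0],"jaw": 0},
    {"linear": [0,0,0.001],"rotation": [0,0,0],"jaw": 0},
  ],
)

```text
clock: 15.2
ee_pos: [0.526, -0.0622, 0.0229]
tool_rot: [[-0.853, 0.522, 0.001], [0.522, 0.853, -0.0], [-0.001, 0.0, -1.0]]
ft_force: [0.1, 0.7, -1.4]
width: 0.227
```

Emit:
arm_command(
  plan=[
    {"linear": [0,0,0.0005],"rotation": [0,0,0],"jaw": 0},
    {"linear": [0,0,0.001],"rotation": [0,0,0],"jaw": 0},
    {"linear": [0,0,0.0015],"rotation": [0,0,0],"jaw": 0},
    {"linear": [0,0,0.002],"rotation": [0,0,0],"jaw": 0},
    {"linear": [0,0,0.002],"rotation": [0,0,0],"jaw": 0},
  ],
)

```text
clock: 15.62
ee_pos: [0.5257, -0.0621, 0.0205]
tool_rot: [[-0.853, 0.522, -0.0], [0.522, 0.853, -0.0], [0.0, -0.0, -1.0]]
ft_force: [0.3, 0.5, -2.0]
width: 0.229
```

Emit:
arm_command(
  plan=[
    {"linear": [0,0,0.0005],"rotation": [0,0,0],"jaw": 0},
    {"linear": [0,0,0.001],"rotation": [0,0,0],"jaw": 0},
    {"linear": [0,0,0.001],"rotation": [0,0,0],"jaw": 0},
  ],
)

```text
clock: 15.87
ee_pos: [0.5258, -0.0621, 0.0203]
tool_rot: [[-0.853, 0.522, -0.0], [0.522, 0.853, -0.001], [-0.0, -0.001, -1.0]]
ft_force: [-4.6, -0.3, 10.1]
width: 0.223
```

Contact (10 N). Releasing, rising, then checking and planning the way to the cover.

Emit:
arm_command(
  plan=[
    {"linear": [0,0,0],"rotation": [0,0,0],"jaw": 0.36},
    {"linear": [0,0,0],"rotation": [0,0,0],"jaw": 0.36},
    {"linear": [0,0,0],"rotation": [0,0,0],"jaw": 0.36},
    {"linear": [0,0,0],"rotation": [0,0,0],"jaw": 0.36},
  ],
)

```text
clock: 16.2
ee_pos: [0.5259, -0.0621, 0.0195]
tool_rot: [[-0.853, 0.521, 0.0], [0.521, 0.853, 0.0], [-0.0, 0.0, -1.0]]
ft_force: [-0.9, -0.1, 0.3]
width: 0.352
```

Emit:
arm_command(
  plan=[
    {"linear": [0,0,-0.01],"rotation": [0,0,0],"jaw": 0.36},
    {"linear": [0,0,-0.035],"rotation": [0,0,0],"jaw": 0.36},
    {"linear": [0,0,-0.07],"rotation": [0,0,0],"jaw": 0.5},
    {"linear": [0,0,-0.11],"rotation": [0,0,0],"jaw": 0.6},
    {"linear": [0,0,-0.14],"rotation": [0,0,0],"jaw": 0.7},
  ],
)

```text
clock: 16.62
ee_pos: [0.5262, -0.0615, 0.163]
tool_rot: [[-0.854, 0.521, 0.002], [0.521, 0.854, -0.0], [-0.002, 0.001, -1.0]]
ft_force: [-0.1, 0.0, 0.6]
width: 0.508
```

```bash
python3 - <<'E'
from h import *
w=wsnap('after2'); cv2.imwrite('pics/after2.png',w['image'][:,:,::-1])
for t in ('socket_a','socket_a_tab'): print(t); p(arm.pinpoint('wrist',t))
plan([0.485,-0.34,0.14],69.5)
E
```

```text
socket_a
    [ 0.526 -0.062  0.005] 0.89
    [0.569 0.003 0.005] 0.71
socket_a_tab
    [0.523 0.032 0.009] 0.59
pose [ 0.5273 -0.0621  0.1627] yaw 148.57 tilt 0.29 t 16.7667 F [-0.6  0.6  0.1] w 0.631
  lin [-0.0363 -0.0864  0.0076] rotz 26.36
  lin [-0.0709 -0.0613  0.0076] rotz 26.36
  lin [-0.0907 -0.0235  0.0076] rotz 26.36
```

View pics/after2.png

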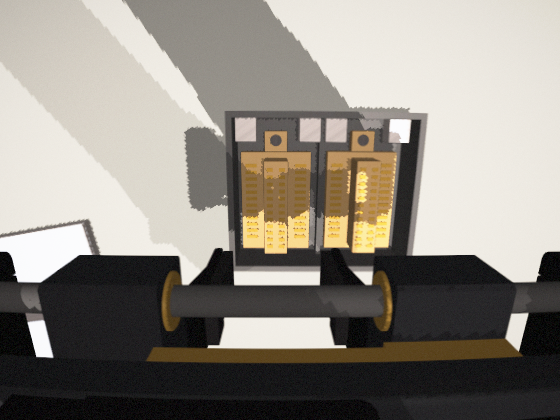

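Both sockets sit flat with their tabs in the slots (tabs at px (276,140) and (363,140)). Moving to the cover.

Emit:
arm_command(
  plan=[
    {"linear": [-0.036,-0.0865,0.0075],"rotation": [0,0,26.4],"jaw": 0.6},
    {"linear": [-0.036,-0.0865,0.0075],"rotation": [0,0,26.4],"jaw": 0.6},
    {"linear": [-0.036,-0.0865,0.0075],"rotation": [0,0,26.4],"jaw": 0.6},
    {"linear": [-0.036,-0.0865,0.0075],"rotation": [0,0,26.4],"jaw": 0.6},
  ],
)

```text
clock: 17.1
ee_pos: [0.5095, -0.1592, 0.1507]
tool_rot: [[-0.521, 0.853, -0.003], [0.853, 0.521, -0.0], [0.001, -0.002, -1.0]]
ft_force: [-0.3, 0.8, 0.4]
width: 0.605
```

Emit:
arm_command(
  plan=[
    {"linear": [-0.071,-0.061,0.0075],"rotation": [0,0,26.4],"jaw": 0.6},
    {"linear": [-0.071,-0.061,0.0075],"rotation": [0,0,26.4],"jaw": 0.6},
    {"linear": [-0.071,-0.061,0.0075],"rotation": [0,0,26.4],"jaw": 0.6},
    {"linear": [-0.071,-0.061,0.0075],"rotation": [0,0,26.4],"jaw": 0.6},
  ],
)

```text
clock: 17.43
ee_pos: [0.4953, -0.2516, 0.143]
tool_rot: [[-0.088, 0.996, -0.003], [0.996, 0.088, 0.0], [0.0, -0.003, -1.0]]
ft_force: [-0.9, 0.2, -0.3]
width: 0.604
```

Emit:
arm_command(
  plan=[
    {"linear": [-0.035,-0.009,0.002],"rotation": [0,0,7],"jaw": 0.6},
    {"linear": [-0.06,-0.016,0.005],"rotation": [0,0,14],"jaw": 0.6},
    {"linear": [-0.08,-0.021,0.0075],"rotation": [0,0,20],"jaw": 0.6},
    {"linear": [-0.09,-0.0235,0.0075],"rotation": [0,0,25],"jaw": 0.6},
    {"linear": [-0.0905,-0.0235,0.0075],"rotation": [0,0,26.4],"jaw": 0.6},
  ],
)

```text
clock: 17.85
ee_pos: [0.4815, -0.3421, 0.1358]
tool_rot: [[0.36, 0.933, -0.002], [0.933, -0.36, 0.001], [-0.0, -0.002, -1.0]]
ft_force: [-0.7, 0.3, 0.4]
width: 0.603
```

Emit:
arm_command(
  plan=[
    {"linear": [0,0,0],"rotation": [0,0,0],"jaw": 0.5},
    {"linear": [0,0,0],"rotation": [0,0,0],"jaw": 0.5},
    {"linear": [0,0,0],"rotation": [0,0,0],"jaw": 0.5},
  ],
)

```text
clock: 18.1
ee_pos: [0.4838, -0.3381, 0.137]
tool_rot: [[0.348, 0.937, 0.0], [0.937, -0.348, 0.0], [0.0, -0.0, -1.0]]
ft_force: [0.4, -0.7, 0.3]
width: 0.517
```

```bash
python3 - <<'E'
from h import *
w=wsnap('cov2'); 
p(arm.pinpoint('wrist','cover'))
P=arm.state()['ee_pos']
plan([0.485,-0.34,0.05],69.5)
a=ortho(w,(.485,-.34),.15,.042,.001,yaw=-20.5); b=ortho(w,(.485,-.34),.15,.014,.001,yaw=-20.5)
cv2.imwrite('pics/cov2.png',np.hstack([a,b]))
E
```

```text
[ 0.484 -0.343  0.001] 0.93
pose [ 0.4836 -0.3386  0.1372] yaw 69.53 tilt 0.01 t 18.2 F [-0.2 -0.1  0. ] w 0.505
  lin [-0.0008  0.0018  0.0872] rotz 0.03
```

View pics/cov2.png

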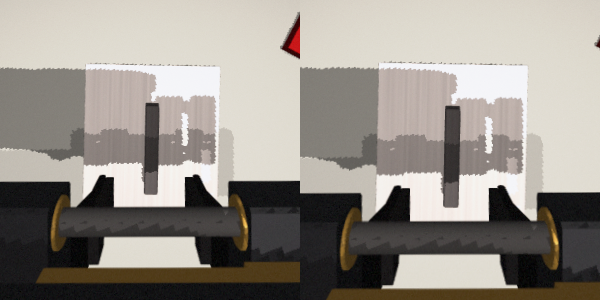

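The handle mid is at px (152,148) and the plate columns are 378–526, so the cover centre is (0.4867,-0.3405), about 2 mm from the estimate. Descending on the handle.

Emit:
arm_command(
  plan=[
    {"linear": [0,0.0025,0.03],"rotation": [0,0,0],"jaw": 0.5},
    {"linear": [-0.0005,0.0035,0.06],"rotation": [0,0,0],"jaw": 0.4},
    {"linear": [-0.0005,0.0035,0.085],"rotation": [0,0,0],"jaw": 0.4},
    {"linear": [-0.0005,0.0035,0.103],"rotation": [0,0,0],"jaw": 0.4},
    {"linear": [-0.0005,0.0035,0.111],"rotation": [0,0,0],"jaw": 0.4},
  ],
)

```text
clock: 18.62
ee_pos: [0.4852, -0.34, 0.0234]
tool_rot: [[0.351, 0.936, -0.003], [0.936, -0.351, 0.002], [0.001, -0.003, -1.0]]
ft_force: [-0.5, 0.4, 0.0]
width: 0.407
```

Emit:
arm_command(
  plan=[
    {"linear": [0,0,0.003],"rotation": [0,0,0],"jaw": 0.4},
    {"linear": [0,0,0.0055],"rotation": [0,0,0],"jaw": 0.4},
    {"linear": [0,0,0.0065],"rotation": [0,0,0],"jaw": 0.3},
  ],
)

```text
clock: 18.87
ee_pos: [0.4871, -0.3416, 0.0205]
tool_rot: [[0.352, 0.936, 0.001], [0.936, -0.352, -0.001], [-0.0, 0.002, -1.0]]
ft_force: [0.2, 0.4, -0.3]
width: 0.375
```

Emit:
arm_command(
  plan=[
    {"linear": [0,0,0],"rotation": [0,0,0],"jaw": 0},
    {"linear": [0,0,0],"rotation": [0,0,0],"jaw": 0},
    {"linear": [0,0,0],"rotation": [0,0,0],"jaw": 0},
    {"linear": [0,0,0],"rotation": [0,0,0],"jaw": 0},
    {"linear": [0,0,0],"rotation": [0,0,0],"jaw": 0},
  ],
  squeeze=45,
)

```text
clock: 19.28
ee_pos: [0.4866, -0.3416, 0.0203]
tool_rot: [[0.353, 0.936, 0.0], [0.936, -0.353, -0.001], [-0.0, 0.001, -1.0]]
ft_force: [-2.4, 1.2, 6.3]
width: 0.155
```

Emit:
arm_command(
  plan=[
    {"linear": [0,0,0],"rotation": [0,0,0],"jaw": 0},
    {"linear": [0,0,0],"rotation": [0,0,0],"jaw": 0},
  ],
)

```text
clock: 19.45
ee_pos: [0.4865, -0.3416, 0.0203]
tool_rot: [[0.353, 0.936, 0.0], [0.936, -0.353, -0.001], [-0.0, 0.001, -1.0]]
ft_force: [-1.9, 1.2, 6.3]
width: 0.156
```

Emit:
arm_command(
  plan=[
    {"linear": [0,0,-0.008],"rotation": [0,0,0],"jaw": 0},
    {"linear": [0,0,-0.025],"rotation": [0,0,0],"jaw": 0},
    {"linear": [0,0,-0.05],"rotation": [0,0,0],"jaw": 0},
    {"linear": [0,0,-0.08],"rotation": [0,0,0],"jaw": 0},
    {"linear": [0,0,-0.1],"rotation": [0,0,0],"jaw": 0},
  ],
)

```text
clock: 19.87
ee_pos: [0.4868, -0.3414, 0.1221]
tool_rot: [[0.352, 0.936, 0.001], [0.936, -0.352, -0.001], [-0.0, 0.002, -1.0]]
ft_force: [-0.1, -0.4, -2.8]
width: 0.155
```

Emit:
arm_command(
  plan=[
    {"linear": [0,0,-0.002],"rotation": [0,0,0],"jaw": 0},
    {"linear": [0,0,-0.002],"rotation": [0,0,0],"jaw": 0},
  ],
)

```text
clock: 20.03
ee_pos: [0.4868, -0.3417, 0.1226]
tool_rot: [[0.352, 0.936, 0.002], [0.936, -0.352, -0.002], [-0.001, 0.002, -1.0]]
ft_force: [0.1, 0.4, -3.6]
width: 0.153
```

```bash
python3 - <<'E'
from h import *
w=wsnap('covh'); 
p(arm.pinpoint('wrist','cover'))
plan([0.5361,-0.0237,0.13],58.6)
s=arm.state(); print(np.round(s['torque'],2), np.round(s['joint_pos'],0))
E
```

```text
[ 0.488 -0.34   0.1  ] 0.92
    [ 0.227 -0.427 -0.004] 0.66
pose [ 0.4855 -0.341   0.1201] yaw 69.36 tilt 0.11 t 20.1333 F [ 0.1  1.2 -4.5] w 0.155
  lin [ 0.1574 -0.0323 -0.0049] rotz 5.38
  lin [ 0.1537 -0.0469 -0.0049] rotz 5.38
[-0.03 -0.09  0.01] [ 55.  22. -30.  94.  12.  66.   1.]
```

Emit:
arm_command(
  plan=[
    {"linear": [0.025,-0.005,-0.001],"rotation": [0,0,1],"jaw": 0},
    {"linear": [0.057,-0.0115,-0.002],"rotation": [0,0,2],"jaw": 0},
    {"linear": [0.09,-0.0185,-0.003],"rotation": [0,0,3],"jaw": 0},
    {"linear": [0.124,-0.0255,-0.004],"rotation": [0,0,4.2],"jaw": 0},
    {"linear": [0.1575,-0.0325,-0.005],"rotation": [0,0,5.4],"jaw": 0},
  ],
)

```text
clock: 20.55
ee_pos: [0.5104, -0.1807, 0.1248]
tool_rot: [[0.44, 0.898, -0.003], [0.898, -0.44, 0.001], [-0.0, -0.003, -1.0]]
ft_force: [1.0, 0.6, -3.5]
width: 0.156
```

Emit:
arm_command(
  plan=[
    {"linear": [0.033,-0.01,-0.001],"rotation": [0,0,1],"jaw": 0},
    {"linear": [0.064,-0.0195,-0.002],"rotation": [0,0,2],"jaw": 0},
    {"linear": [0.094,-0.0285,-0.003],"rotation": [0,0,3],"jaw": 0},
    {"linear": [0.12,-0.0365,-0.004],"rotation": [0,0,4.2],"jaw": 0},
    {"linear": [0.139,-0.0425,-0.005],"rotation": [0,0,5.4],"jaw": 0},
  ],
)

```text
clock: 20.97
ee_pos: [0.5334, -0.0358, 0.13]
tool_rot: [[0.52, 0.854, -0.002], [0.854, -0.52, 0.001], [-0.0, -0.003, -1.0]]
ft_force: [0.4, -0.5, -3.5]
width: 0.156
```

Emit:
arm_command(
  plan=[
    {"linear": [0.008,-0.003,0],"rotation": [0,0,0],"jaw": 0},
    {"linear": [0.0125,-0.004,0],"rotation": [0,0,0],"jaw": 0},
    {"linear": [0.0145,-0.0045,0],"rotation": [0,0,0],"jaw": 0},
    {"linear": [0.0145,-0.0045,0],"rotation": [0,0,0],"jaw": 0},
    {"linear": [0.0145,-0.0045,0],"rotation": [0,0,0],"jaw": 0},
  ],
)

```text
clock: 21.38
ee_pos: [0.5377, -0.0258, 0.131]
tool_rot: [[0.523, 0.852, -0.001], [0.852, -0.523, -0.0], [-0.001, -0.001, -1.0]]
ft_force: [-0.6, -0.3, -3.7]
width: 0.158
```

```bash
python3 - <<'E'
from h import *
plan([0.5361,-0.0237,0.075],58.6)
w=wsnap('covt'); cv2.imwrite('pics/covt.png',w['image'][:,:,::-1])
p(arm.pinpoint('wrist','cover')); p(arm.pinpoint('wrist','tray'))
E
```

```text
pose [ 0.5377 -0.0258  0.131 ] yaw 58.47 tilt 0.06 t 21.3833 F [-0.6 -0.3 -3.7] w 0.158
  lin [ 0.0009 -0.0025  0.056 ] rotz -0.13
    [ 0.537 -0.028  0.111] 0.83
```

View pics/covt.png

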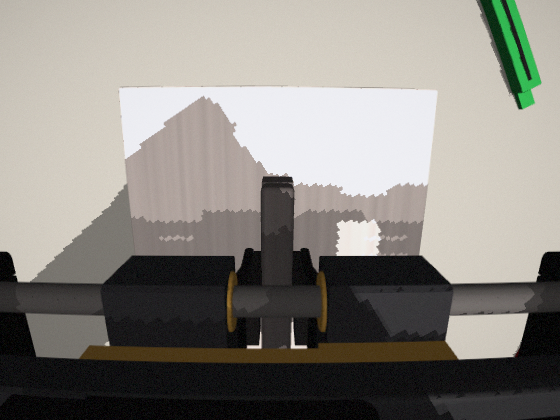

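The held cover is level and square to the tray, with its far edge at row 88 and columns 121–437. It is centred on the TCP to within 1 mm, so I'm correcting by about 3 mm and lowering.

Emit:
arm_command(
  plan=[
    {"linear": [0.001,-0.001,0.015],"rotation": [0,0,0],"jaw": 0},
    {"linear": [0.002,-0.0025,0.03],"rotation": [0,0,0],"jaw": 0},
    {"linear": [0.002,-0.0025,0.042],"rotation": [0,0,0],"jaw": 0},
    {"linear": [0.002,-0.0025,0.05],"rotation": [0,0,0],"jaw": 0},
    {"linear": [0.002,-0.0025,0.054],"rotation": [0,0,0],"jaw": 0},
  ],
)

```text
clock: 21.95
ee_pos: [0.5363, -0.0216, 0.0763]
tool_rot: [[0.522, 0.853, -0.002], [0.853, -0.522, 0.0], [-0.001, -0.001, -1.0]]
ft_force: [-0.2, 0.5, -3.2]
width: 0.154
```

Emit:
arm_command(
  plan=[
    {"linear": [0,0,0],"rotation": [0,0,0],"jaw": 0},
    {"linear": [0,0,0],"rotation": [0,0,0],"jaw": 0},
    {"linear": [0,0,0],"rotation": [0,0,0],"jaw": 0},
  ],
)

```text
clock: 22.2
ee_pos: [0.5375, -0.0213, 0.0783]
tool_rot: [[0.522, 0.853, 0.001], [0.853, -0.522, -0.0], [0.001, 0.001, -1.0]]
ft_force: [-0.7, -0.5, -3.6]
width: 0.158
```

```bash
python3 - <<'E'
from h import *
plan([0.5366,-0.0228,0.06],58.6)
E
```

```text
pose [ 0.5375 -0.0213  0.0783] yaw 58.56 tilt 0.07 t 22.2 F [-0.7 -0.5 -3.6] w 0.158
  lin [-0.0018  0.      0.0183] rotz -0.04
```

Emit:
arm_command(
  plan=[
    {"linear": [-0.0015,0,0.003],"rotation": [0,0,0],"jaw": 0},
    {"linear": [-0.0015,0,0.006],"rotation": [0,0,0],"jaw": 0},
    {"linear": [-0.0015,0,0.009],"rotation": [0,0,0],"jaw": 0},
    {"linear": [-0.0015,0,0.012],"rotation": [0,0,0],"jaw": 0},
    {"linear": [-0.0015,0,0.014],"rotation": [0,0,0],"jaw": 0},
  ],
)

```text
clock: 22.62
ee_pos: [0.5359, -0.0225, 0.0631]
tool_rot: [[0.521, 0.853, -0.0], [0.853, -0.521, -0.0], [-0.0, -0.0, -1.0]]
ft_force: [-0.3, -0.1, -2.9]
width: 0.157
```

Emit:
arm_command(
  plan=[
    {"linear": [0,0,0.002],"rotation": [0,0,0],"jaw": 0},
    {"linear": [0,0,0.004],"rotation": [0,0,0],"jaw": 0},
    {"linear": [0,0,0.005],"rotation": [0,0,0],"jaw": 0},
    {"linear": [0,0,0.005],"rotation": [0,0,0],"jaw": 0},
  ],
)

```text
clock: 22.95
ee_pos: [0.536, -0.0225, 0.0583]
tool_rot: [[0.521, 0.853, -0.0], [0.853, -0.521, -0.0], [-0.0, -0.0, -1.0]]
ft_force: [-0.3, -0.2, -3.4]
width: 0.154
```

The skirt is now below the rim with no contact. The last millimetres:

Emit:
arm_command(
  plan=[
    {"linear": [0,0,0.0007],"rotation": [0,0,0],"jaw": 0},
    {"linear": [0,0,0.0014],"rotation": [0,0,0],"jaw": 0},
    {"linear": [0,0,0.002],"rotation": [0,0,0],"jaw": 0},
    {"linear": [0,0,0.0025],"rotation": [0,0,0],"jaw": 0},
    {"linear": [0,0,0.0025],"rotation": [0,0,0],"jaw": 0},
  ],
)

```text
clock: 23.37
ee_pos: [0.5362, -0.0226, 0.0563]
tool_rot: [[0.522, 0.853, 0.0], [0.853, -0.522, -0.0], [-0.0, 0.0, -1.0]]
ft_force: [-1.3, -0.4, -0.1]
width: 0.155
```

Emit:
arm_command(
  plan=[
    {"linear": [0,0,0],"rotation": [0,0,0],"jaw": 0},
  ],
)

```text
clock: 23.45
ee_pos: [0.5362, -0.0225, 0.0563]
tool_rot: [[0.522, 0.853, 0.0], [0.853, -0.522, -0.0], [-0.0, 0.0, -1.0]]
ft_force: [-1.9, -0.5, 0.9]
width: 0.151
```

Contact at exactly the seated height (0.0563 − 0.0203 = 0.036). Releasing and withdrawing.

Emit:
arm_command(
  plan=[
    {"linear": [0,0,0],"rotation": [0,0,0],"jaw": 0.4},
    {"linear": [0,0,0],"rotation": [0,0,0],"jaw": 0.4},
    {"linear": [0,0,0],"rotation": [0,0,0],"jaw": 0.4},
    {"linear": [0,0,0],"rotation": [0,0,0],"jaw": 0.4},
    {"linear": [0,0,0],"rotation": [0,0,0],"jaw": 0.4},
  ],
)

```text
clock: 23.87
ee_pos: [0.5363, -0.0225, 0.0561]
tool_rot: [[0.522, 0.853, 0.0], [0.853, -0.522, -0.0], [0.0, 0.0, -1.0]]
ft_force: [0.9, 0.6, -0.3]
width: 0.381
```

Emit:
arm_command(
  plan=[
    {"linear": [0,0,-0.008],"rotation": [0,0,0],"jaw": 0.45},
    {"linear": [0,0,-0.025],"rotation": [0,0,0],"jaw": 0.5},
    {"linear": [0,0,-0.05],"rotation": [0,0,0],"jaw": 0.5},
    {"linear": [0,0,-0.085],"rotation": [0,0,0],"jaw": 0.5},
    {"linear": [0,0,-0.12],"rotation": [0,0,0],"jaw": 0.5},
  ],
)

```text
clock: 24.28
ee_pos: [0.5356, -0.0223, 0.1776]
tool_rot: [[0.521, 0.853, -0.001], [0.853, -0.521, 0.0], [-0.0, -0.001, -1.0]]
ft_force: [0.5, 0.1, 0.0]
width: 0.497
```

Emit:
arm_command(
  plan=[
    {"linear": [-0.03,0,-0.02],"rotation": [0,0,0],"jaw": 0.5},
    {"linear": [-0.06,0,-0.03],"rotation": [0,0,0],"jaw": 0.5},
    {"linear": [-0.09,0,-0.03],"rotation": [0,0,0],"jaw": 0.5},
    {"linear": [-0.11,0,-0.03],"rotation": [0,0,0],"jaw": 0.5},
    {"linear": [-0.12,0,-0.03],"rotation": [0,0,0],"jaw": 0.5},
  ],
)

```text
clock: 24.7
ee_pos: [0.4723, -0.1275, 0.2068]
tool_rot: [[0.524, 0.852, 0.0], [0.852, -0.524, -0.001], [-0.001, 0.001, -1.0]]
ft_force: [-0.0, 0.1, 0.2]
width: 0.499
```

```bash
python3 - <<'E'
from h import *
wsnap('x');w=wsnap('end'); p(arm.pinpoint('wrist','cover'))
a=ortho(w,(.5366,-.0228),.13,.050,.0005,yaw=-31.4)
t=save('top','top2.png')['image'][:,:,::-1]
p(arm.pinpoint('top','cover'))
t=cv2.resize(t[80:290,90:370],(693,520))[:, :270]
cv2.imwrite('pics/end.png',np.hstack([a,t]))
s=arm.state();print(s['clock'],s['ee_pos'])
E
```

```text
[ 0.535 -0.024  0.037] 0.6
    [ 0.366 -0.697  0.005] 0.87
    [ 0.228 -0.427 -0.001] 0.6
24.95 [ 0.47430681 -0.1232464   0.20617013]
```

View pics/end.png

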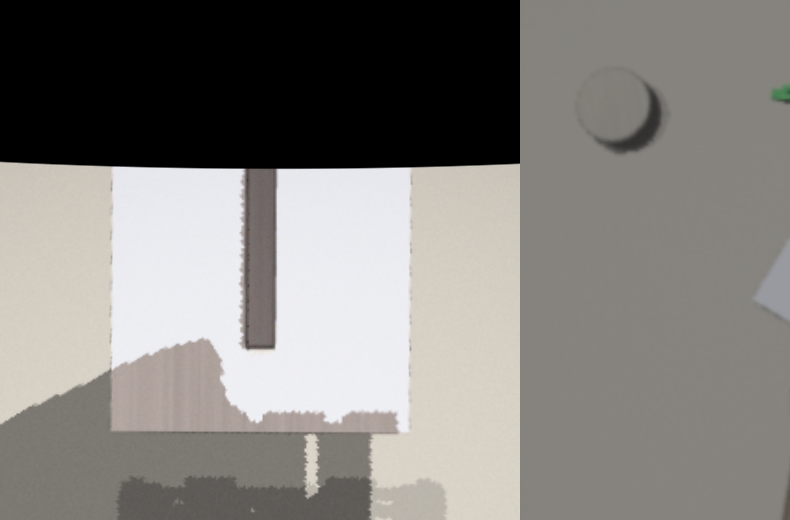

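Ortho picture at z = 0.05: the cover's edges at columns 112–410 are parallel and 149 mm apart, as they should be at the seated height. The lower edge is at row 432 (86 mm from the centre, should be 87). The cover is level and fully down, so I'm handing in.

```bash
python3 -c "
from plant import arm
print(arm.finish_job())"
```

```text
the job is handed in; nothing more can be done
None
```

Both sockets are in the tray, one per bay, rib up with each tab in its slot. I set each one down until contact was felt, at about 5 N and 10 N, before letting go. The leftmost cover is on the tray. I handed the job in at about 25 s of the 67 s allowed.

**Sockets:** the last picture before covering showed both flat with their tabs between the blocks. The network's positions were within about 5 mm of the bay points.

**Cover:**
- It met the rim at an origin height of 36 mm, which is the seated height.
- Afterwards its edges ran parallel. It measured 149 mm across, where 150 mm is right. The network put its origin at z = 0.037, within 2 mm of the tray centre in x and y.
- The far edge was outside the final close view, and my overhead crop cut most of the tray off. Level and fully down on that side therefore rests on the contact height and the edges I could see.

**Not checked:** I took no closing picture of the connector, the alignment block or the tin. The arm's path never touched them and no unexpected force showed. At two of the three grasps the wrist read 6–7 N while the fingers closed, well under the limits.

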